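Set the tab-lock dial of the key machine

TASK

Set the key-cutting machine's tab-lock dial: pinch both release tabs in, turn the knob clockwise (seen from above) against its spring until the pointer comes gently up against the stop, and let go there so that both tabs snap out and the knob stays latched. Do not crush the tabs, do not force the knob against the stop, and leave the tin, spool and brush where they are.

Things in the scene. Friction and masses are not known exactly. Their poses are not given: they have to be found in the camera images.
- machine: key-cutting machine, grey casting 200 x 340 x 55 mm, fixed, yaw up to 0.45 rad either way. Origin: centre of its underside; at yaw 0 x points away from the robot, y to its left. Motor, cutter and vises stand on the left half (y above 20 mm), up to 90 mm above the 55 mm high deck; the dial is at x -20, y -95 mm.
- dial_axis (a point): point on the knob's upright turning axis, 36 mm above the deck (91 mm above the table): the place for the TCP to pinch the tabs, tool down. Fixed, with the machine's axes.
- plate: fixed aluminium dial plate on the deck, 112 mm across, origin on the axis at deck height. On it: notch and catch blocks 33 to 42 mm from the axis, 9 mm high, and one dark steel stop block, 43 to 52 mm from the axis, 14.5 mm high, in the pointer's way. Keep the fingertips at least 16 mm above the deck.
- knob: black knob, hub 30 mm, cap 39 mm in diameter, top 50 mm above the deck. Origin on the axis at deck height; x along its pointer bar (reaches 51 mm out); tabs on its +y and -y sides. Spring back to rest: 0.10 N m at rest, 0.16 N m at 1.3 rad, plus drag 0.12 N m s. Pointer or teeth must press on stop or blocks with less than 15 N (0.75 N m at the wrist, the spring included).
- knob_joint (a joint): knob angle, rad: 0 at rest (pointer along machine x), grows clockwise from above. Locked at rest by the tabs' teeth (0.05 rad play). The adjustable stop meets the pointer somewhere from 0.70 to 1.30: not measured, but seen, and felt as a sharp rise of torque. Let go within 0.04 rad of the stop and the tabs snap out and hold it (0.07 rad play); let go sooner and it springs back.
- tab_a: grey release tab on the knob's +y side: pad 18 mm wide, 10 to 42 mm above the deck, flat outer face 27 mm from the axis when out (54 mm across both tabs), its foot tooth 36 mm out. Origin on the axis at deck height when out, y towards the tab. Brittle plastic: squeeze with less than 50 N.
- tab_b: the same tab on the knob's -y side (its own y points out along the knob's -y).
- tab_a_joint (a joint): how far tab a is pressed towards the axis, m: 0 out, 0.005 fully in. Spring 4 N plus 0.8 N per mm. The knob is free when both tabs are in by over 3 mm. With the gripper off-centre by e along its closing line, one tab bottoms while the other stays 2 e short; the tool then feels a sideways force towards the tab that is in more: shift that way.
- tab_b_joint (a joint): the same for tab b.
- tin: flat dark polish tin, 72 mm in diameter, 26 mm high, loose beside the machine; origin centre of its underside.
- spool: wooden spool, 44 mm at the foot, 60 mm high, loose beside the machine; origin centre of its underside.
- brush: shoe brush 50 x 130 x 38 mm, long along its y, loose between the robot and the machine; origin centre of its underside.

How it is judged:
On the way, in this order (a step that is already met when the one before it is completed fails the run):
1. both tabs are pinched in by more than 3 mm while the knob is still at rest (value of joint each of tab_a_joint, tab_b_joint above 0.003 m and value of joint knob_joint below 0.12 rad), for 0.1 s.
2. the knob is turned clockwise by more than 0.6 rad with both tabs in (value of joint knob_joint above 0.6 rad and value of joint each of tab_a_joint, tab_b_joint above 0.0025 m), for 0.1 s.
At the end, for the whole second after the job is handed in: the knob stands latched at its stop (more than 0.6 rad clockwise from rest), both tabs fully out within 1 mm, the knob at rest (value of joint knob_joint above 0.6 rad and value of joint each of tab_a_joint, tab_b_joint below 0.001 m and angular speed of knob below 0.05 rad/s); the robot touches nothing.
It fails at once if a tab is squeezed with more than 50 N (contact force between the fingers and tab_a above 50 N or contact force between the fingers and tab_b above 50 N).
It fails at once if the knob is forced against the stop or the notches with more than 15 N (contact force between knob and machine above 15 N).
It fails at once if the tin, spool or brush is moved more than 15 mm (distance of any of tin, spool, brush from where it was at the start of the episode above 0.015 m).
It also fails if it takes over 61 s, if anything falls off the work surface, if the arm or the gripper's body presses on something with over 40 N, if the wrist force passes 120 N, or if a joint passes its speed limit or range.

ROBOT

A 6-joint arm with a two-finger parallel gripper is mounted at the origin on the work surface. World frame = base frame: x ahead of the robot, y to its left, z up, the work surface at z = 0. Lengths are in m, angles in rad, forces in N, time in s.
With the tool pointing down it reaches from about 0.4 to 0.825 m from the base axis. Payload 7 kg.
Tool frame: the origin (TCP) lies between the finger pads, 19 mm behind the fingertips; this is the grasp point; z points along the fingers, x is the direction in which the jaws open and shut, and the axes are right-handed (so a half turn about z gives the same grasp; the last joint's range is limited). The gripper opens to 88 mm and grips with 3 to 60 N. Pads are 19 mm wide; open, the fingers measure 130 mm over their backs; the gripper's body (78 mm by 193 mm) begins 47 mm behind the grasp point.
Start: joints at [-0.891, 0.359, 0.012, 0, -1.224, -0.288], TCP at [0.258, -0.624, 0.245] pointing down, gripper open.
Joint ranges: [-3.07, 3.07], [-1.43, 2.12], [-1.02, 1.25], [-3.03, 1.67], [-3.05, -0], [-3.03, 3.03]. Speed limits (rad/s): [2.39, 2.39, 3.01, 3.14, 3.14, 3.14].

INTERFACE

Orientations are given as [roll, pitch, yaw] about the fixed x, y, z axes, in that order (R = Rz(yaw) Ry(pitch) Rx(roll)).
In Python, from station import telemetry, grab_frame, arm, regions_of, pinpoint gives the robot as it stands. The module is installed in compiled form; this text tells all that it offers.
- The arm moves only by the shell command python3 -m inch 'ROWS' [FORCE]. ROWS is text: rows parted by semicolons, each of 7 numbers parted by spaces: the opening, from 0 (shut) to 1 (fully open), then the shift along the world's x, y, z in cm, then the turn, a rotation vector about the world's x, y, z in degrees. A call has 1 to 12 rows; each row is the pose to reach, as a shift and turn from the pose measured when the call began; what a row does not reach only later rows make up. A row lasts 1/8 s, in which the tool goes at most 62.5 mm and 10.7 degrees, less where a joint would pass 70% of its speed; a pose out of reach is approached as far as the arm can. A call with a gripper value outside its range is refused whole. The fingers move at their own pace and stop on an object; FORCE is the grip in N (left out, the last holds). Time passes only in rows, so rows that repeat a pose let the fingers close. It gives the time, the measured TCP pose, the force and the opening at its end, in the units of the state.
- telemetry.get_state(): the state, without advancing time (a new reading comes with each control period).
- grab_frame(name): name is "scene" or "top" or "wrist"; returns a dict with "pixels" (400x640x3 uint8, red, green, blue), "fx", "fy", "cx", "cy" (pixels), "R" (3x3) and "t" (3): a world point X has camera coordinates R X + t. Camera axes: x right, y down, z forward; pixel columns grow to the right and rows downward; lengths in m; the calibration is good to about 2 mm. A picture is of the moment at which its call begins. There is no depth.
- arm.job_done(): hands the job in, once; it reports no verdict.
Trained networks look in the newest picture that a camera, given by its name, has taken for a name from the list of things; names that differ only in an ending like _2 or _b are one class to them, and where a whole thing is asked for, a point or a joint stands for the part that bears it (a point fixed in the world has none). Each returns a list of dicts, best first, with "p" (0 to 1); they miss things now and then, are a little off and sometimes report something else, mostly with a low value. They report only what shows in the picture. A call takes as long as a camera call.
- regions_of(camera, name): "pixels" (400x640 bool, what is visible of it) and "bbox" ([left, top, right, bottom] in pixels, round what is visible of it).
- pinpoint(camera, name): "location" ([column, row] in pixels: a listed point, or the origin of a listed thing).
The state is a dict: "t": time; "q": joint angles; "qd": joint speeds; "joint_efforts": joint torques, N m; "eef_pos": TCP position; "ee_rot": TCP orientation; "force": force on the tool from outside, world axes, zero at the start; "moment": the same for the moment, N m; "width": finger opening in m.
Only numpy, scipy, OpenCV 4.12 (cv2) and the standard library are available. Lean on these libraries where they do the work, as an engineer would, in place of code of your own. Each camera call takes 0.05 s, during which the arm holds its last target. There are 200 camera calls.

## Working session

There is one attempt and no reset: what is moved stays moved. The work goes in short steps, Python scripts to look and compute and a shell command to move; the robot and the scene stay as the last step left them, time stands still between calls to the robot, and variables do not carry over. Pictures are saved under pics/ and viewed, about 8 in all and at most 12, crops included, and the job is handed in when it is done.

```bash
mkdir -p pics
cat > h.py <<'E'
import numpy as np, cv2
from station import telemetry, grab_frame, arm, regions_of, pinpoint
def tri(obs):
    A=[];b=[]
    for f,(u,v) in obs:
        R=np.array(f["R"]);t=np.array(f["t"])
        x=(u-f["cx"])/f["fx"];y=(v-f["cy"])/f["fy"]
        A+= [R[0]-x*R[2],R[1]-y*R[2]]; b+=[x*t[2]-t[0],y*t[2]-t[1]]
    s=np.linalg.lstsq(np.array(A),np.array(b),rcond=None); return s[0],s[1]
def ray(f,uv,z):
    R=np.array(f["R"]);t=np.array(f["t"]);c=-R.T@t
    d=R.T@np.array([(uv[0]-f["cx"])/f["fx"],(uv[1]-f["cy"])/f["fy"],1])
    return c+d*(z-c[2])/d[2]
def proj(f,X):
    p=np.array(f["R"])@X+np.array(f["t"]); return p[0]/p[2]*f["fx"]+f["cx"],p[1]/p[2]*f["fy"]+f["cy"]
def save(f,n,crop=None,s=1):
    im=f["pixels"][:,:,::-1]
    if crop: l,t,r,b=crop; im=im[t:b,l:r]
    cv2.imwrite("pics/"+n+".png",cv2.resize(im,None,fx=s,fy=s,interpolation=cv2.INTER_CUBIC))
E
python3 - <<'E'
from h import *
fs={}
for c in("scene","top"):
    f=fs[c]=grab_frame(c); print(c,"cam",(-np.array(f["R"]).T@np.array(f["t"])).round(3))
    for n in("machine","dial_axis","plate","knob","tab_a","tin","spool","brush"):
        fs[c,n]=[(np.round(d["location"],1).tolist(),round(d["p"],2)) for d in pinpoint(c,n)]; print(n,fs[c,n][:2])
for n in("machine","dial_axis","plate","knob","tin","spool","brush"):
    try: print(n,*tri([(fs[c],fs[c,n][0][0]) for c in("scene","top")]))
    except Exception as e: print(n,e)
a=fs["scene"]["pixels"];b=fs["top"]["pixels"]
cv2.imwrite("pics/a.png",cv2.resize(np.vstack([a,b])[:,:,::-1],(480,600),interpolation=cv2.INTER_AREA))
s=telemetry.get_state();print(s)
E
```

```text
scene cam [0.943 0.719 0.635]
machine [([321.9, 213.0], 0.27)]
dial_axis [([319.5, 199.6], 0.93)]
plate []
knob [([322.4, 212.1], 0.79)]
tab_a [([324.6, 211.1], 0.68)]
tin [([330.8, 345.5], 0.6)]
spool [([315.3, 191.7], 0.62)]
brush [([411.5, 264.2], 0.72)]
top cam [0.302 0.087 1.073]
machine [([307.9, 203.9], 0.91)]
dial_axis [([347.6, 221.9], 0.56)]
plate [([345.7, 225.1], 0.65)]
knob [([342.0, 223.9], 0.83), ([348.4, 224.0], 0.26)]
tab_a [([342.9, 227.0], 0.5), ([345.1, 226.9], 0.44)]
tin [([228.2, 149.0], 0.76)]
spool [([405.2, 274.4], 0.77)]
brush [([239.8, 263.3], 0.63)]
machine [0.53131526 0.14796154 0.11064456] [0.00013679]
dial_axis [0.49888404 0.07385191 0.09106212] [1.22337358e-05]
plate list index out of range
knob [0.49892674 0.08468276 0.0631786 ] [1.68677618e-05]
tin [0.65955413 0.35016852 0.00296166] [1.59250396e-05]
spool [ 0.4176698  -0.05932506  0.00753862] [3.39838398e-07]
brush [0.40687301 0.28729736 0.01143825] [6.21798179e-06]
{'t': 0.9, 'q': array([-8.90912985e-01,  3.58582263e-01,  1.19642306e-02, -1.40432755e-05,
       -1.22408247e+00, -2.88082998e-01]), 'qd': array([ 1.25829645e-03, -4.26992376e-04, -7.91538563e-04, -1.14820476e-03,
        3.44619333e-04,  3.79276615e-05]), 'joint_efforts': array([ 1.78560867e-04, -5.82357824e+01,  2.93301076e+01,  7.00233668e+00,
        1.26002400e-02, -2.97135227e-05]), 'eef_pos': array([ 0.257742  , -0.62386809,  0.2453982 ]), 'ee_rot': array([3.14155276e+00, 8.81263895e-05, 1.96259190e+00]), 'force': array([0.54180987, 0.02691174, 0.64457197]), 'moment': array([ 0.00571716, -0.04683437, -0.0421748 ]), 'width': 0.08741822836689704}
```

View pics/a.png

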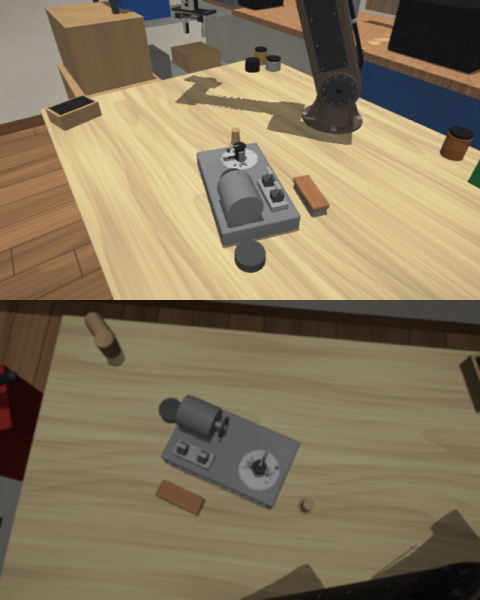

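The top row of the picture is the scene view and the bottom row is the top view, at 0.75 scale. The dial shows at about (347,222) in full-size top pixels. The spool is to its lower right, the brush lower left of the machine and the tin upper left. Machine yaw looks negative, so I'll compute it next.

Run:
```python
from h import *
f=grab_frame("top")
r=regions_of("top","machine"); print([(d["p"],d["bbox"]) for d in r][:2])
o=ray(f,(307.9,203.9),0); d=ray(f,(347.6,221.9),.091);v=(o-d)[:2];print(o,d,np.linalg.norm(v), "yaw",np.arctan2(v[1],v[0])-np.arctan2(.095,.020))
m=r[0]["pixels"].astype(np.uint8)
c=max(cv2.findContours(m,0,2)[0],key=cv2.contourArea)
hull=cv2.approxPolyDP(cv2.convexHull(c),3,True)[:,0]
print([(p.tolist(),ray(f,p,.055).round(3)[:2].tolist()) for p in hull])
save(f,"b",(290,170,410,260),6)
print(telemetry.get_state()["t"])
```

```text
[(0.65, [213.2, 124.6, 400.8, 278.4])]
[0.55042069 0.16081659 0.        ] [0.50081434 0.07223794 0.091     ] 0.10152324620267113 yaw -0.303011931285033
[([248, 127], [0.694, 0.304]), ([398, 190], [0.586, -0.027]), ([362, 276], [0.401, 0.033]), ([335, 268], [0.411, 0.088]), ([215, 212], [0.501, 0.346]), ([236, 145], [0.651, 0.324])]
1.0
```

View pics/b.png

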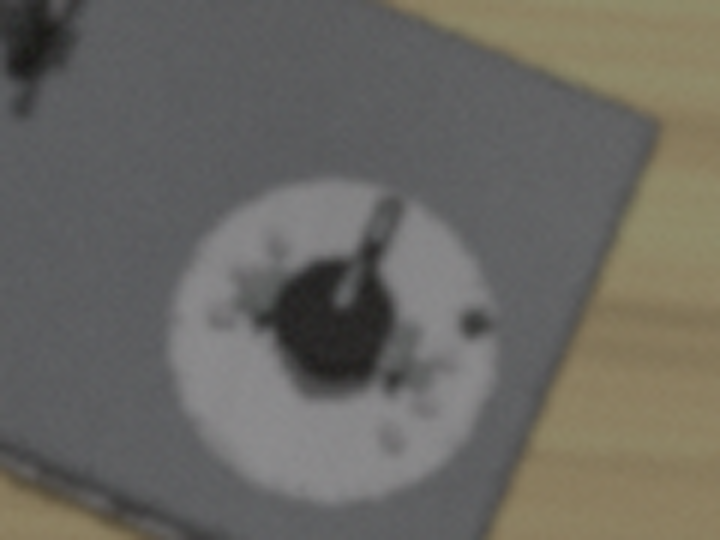

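The crop shows the plate centred at crop (332,342) and the pointer tip at about (393,203). The dark stop block is at about (475,322), and the casting's right edge runs (657,125) to (487,540).

Run:
```python
from h import *
f=grab_frame("top")
P=lambda u,v,z: ray(f,(290+(u+.5)/6-.5,170+(v+.5)/6-.5),z)
c=P(332,341,.056);s=P(475,322,.0695);a=P(657,125,.055);b=P(487,540,.055);n=P(385,0,.055)
ang=lambda v:np.arctan2(v[1],v[0])
yaw=ang(a-b); print("c",c,"yaw edge",yaw, "front edge",ang(n-a)-np.pi/2,"stop r",np.linalg.norm((s-c)[:2]),"stop ang from x",yaw-ang(s-c))
print(telemetry.get_state()["t"])
```

```text
c [0.49794569 0.07630303 0.056     ] yaw edge -0.30335379302189464 front edge -0.3498044934365625 stop r 0.048020972381991135 stop ang from x 1.0847111776762024
1.05
```

```bash
python3 -m inch '1 2 5.8 0 0 0 10;1 4 11.6 0 0 0 20;1 6 17.4 0 0 0 30;1 8 23.2 0 0 0 40;1 10 29 0 0 0 50;1 12 35 0 0 0 60;1 14 41 0 0 0 70;1 16 46.8 0 0 0 80;1 18 52.6 0 0 0 90;1 20 58.4 0 0 0 100;1 22 64 0 0 0 110;1 24.1 69.9 0 0 0 120'
python3 - <<'E'
from h import *
print(telemetry.get_state())
f=grab_frame("wrist"); save(f,"c")
print("cam",-np.array(f["R"]).T@np.array(f["t"]))
for n in("dial_axis","knob","plate","tab_a","machine"): print(n,[(np.round(d["location"],1).tolist(),round(d["p"],2)) for d in pinpoint("wrist",n)][:3])
E
```

```text
t: 2.55
eef_pos: [0.499, 0.0771, 0.2459]
ee_rot: [-3.141, 0.001, -2.22]
force: [1.0, -0.4, 1.1]
width: 0.0874
{'t': 2.55, 'q': array([ 5.43125966e-01,  7.54694729e-02, -3.55222938e-01,  2.24679464e-04,
       -1.13886389e+00,  3.78401953e-01]), 'qd': array([ 0.73333955,  0.38280547,  0.41063063,  0.00209986, -0.02770082,
        0.65399329]), 'joint_efforts': array([-3.32215056e+00, -3.80405939e+01,  2.60144538e+01,  6.35707274e+00,
       -1.49703393e-02, -1.14979517e+00]), 'eef_pos': array([0.4990335 , 0.07713437, 0.24593297]), 'ee_rot': array([-3.14094483e+00,  1.07687229e-03, -2.21997046e+00]), 'force': array([ 1.0381625 , -0.40516161,  1.05292491]), 'moment': array([-0.09725487, -0.00985377, -0.04121927]), 'width': 0.0873886484222954}
cam [0.55410956 0.03372789 0.38596882]
dial_axis [([323.1, 188.9], 0.88)]
knob [([320.5, 188.9], 0.81)]
plate [([320.3, 179.4], 0.84), ([473.6, 156.1], 0.6)]
tab_a [([472.3, 155.3], 0.2)]
machine [([232.7, 181.0], 0.62)]
```

View pics/c.png

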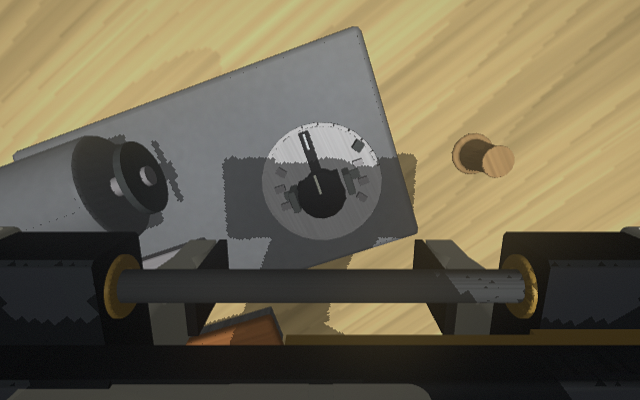

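The wrist view has the dial plate centred at about (322,181) with the pointer up to (305,135). The stop block is at about (358,145), and the casting's right edge runs (360,28) to (417,232). I'll finish the rotation and measure from here.

```bash
python3 -m inch '1 0 0 0 0 0 10;1 0 0 0 0 0 18.5;1 0 0 0 0 0 18.5;1 0 0 0 0 0 18.5'
python3 - <<'E'
from h import *
s=telemetry.get_state();print(s["ee_rot"],s["eef_pos"],s["q"])
f=grab_frame("wrist"); save(f,"d",(220,90,420,240),4)
t=grab_frame("top")
for n in("dial_axis","knob","plate","machine"):
    w=pinpoint("wrist",n);u=pinpoint("top",n)
    if w and u: print(n,np.round(w[0]["location"],1),np.round(u[0]["location"],1),*tri([(f,w[0]["location"]),(t,u[0]["location"])]))
    if w: print("  ray",ray(f,w[0]["location"],.091 if n=="dial_axis" else .055))
# edge lines of casting
r=regions_of("wrist","plate")
print([(d["p"],d["bbox"]) for d in r][:2])
m=r[0]["pixels"].astype(np.uint8);c=max(cv2.findContours(m,0,2)[0],key=cv2.contourArea)
w=np.array([ray(f,p[0],.056)[:2] for p in cv2.convexHull(c)],np.float32)
print("plate circle",cv2.minEnclosingCircle(w))
E
```

```text
t: 3.35
eef_pos: [0.4982, 0.0739, 0.2455]
ee_rot: [-3.142, -0.0, -1.909]
force: [-0.2, -0.4, -0.2]
width: 0.0876
[-3.14152526e+00 -2.02030179e-05 -1.90872912e+00] [0.49819178 0.07387276 0.24551555] [ 5.37950980e-01  7.42128231e-02 -3.57540739e-01  7.12376661e-05
 -1.13901513e+00  6.94882747e-01]
dial_axis [320.3 192.5] [346. 221.] [0.49987121 0.0738355  0.10100335] [7.13902959e-06]
  ray [0.49723713 0.07277131 0.091     ]
knob [317.1 186.3] [345.5 225.4] [0.4981314  0.07547752 0.06656288] [3.78373181e-09]
  ray [0.49576579 0.07646159 0.055     ]
plate [318.3 182.2] [346.  224.7] [0.50050823 0.07404598 0.061718  ] [4.34106677e-07]
  ray [0.49909776 0.0740889  0.055     ]
machine [230.1 155.4] [306.1 203.2] [ 0.54947694  0.16169531 -0.0026365 ] [3.52824756e-05]
  ray [0.54965435 0.14217438 0.055     ]
[(0.7, [256.7, 123.2, 376.3, 238.2])]
plate circle ((0.4983261227607727, 0.07515334337949753), 0.05670329928398132)
```

View pics/d.png

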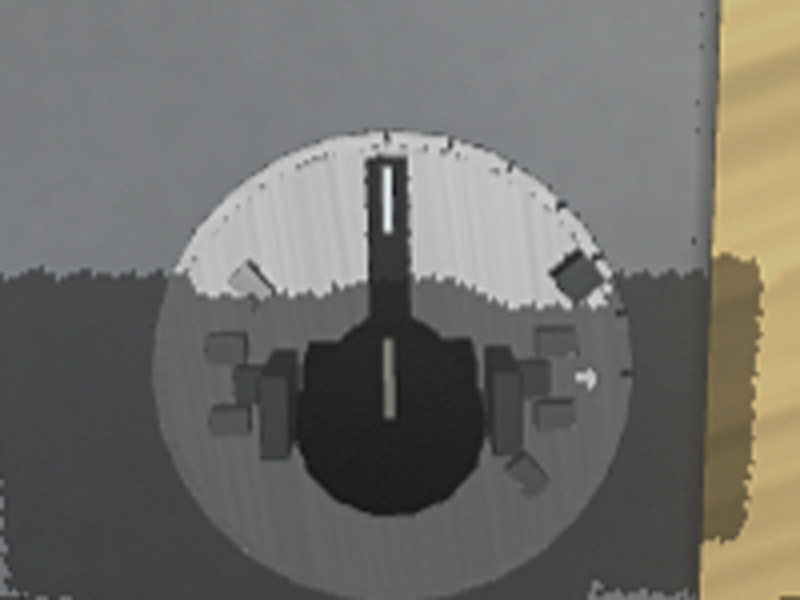

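The dial fills the crop. The cap is at crop (392,415), the pointer is straight up to (388,157), the tabs are at (278,410) and (507,410), and the stop block is at (578,276). The casting's right edge runs (719,0) to (699,600).

Run:
```python
from h import *
f=grab_frame("wrist")
P=lambda u,v,z: ray(f,(220+(u+.5)/4-.5,90+(v+.5)/4-.5),z)
ang=lambda v:np.arctan2(v[1],v[0])
print("edge yaw top edge",ang(P(719,0,.055)-P(699,600,.055)))
print("pointer",ang(P(387.5,168,.07)-P(388,234,.07)),"cap line",ang(P(389,340,.105)-P(390,418,.105)), "tabs a,b faces", ang(P(262,350,.097)-P(262,455,.097)))
pc=P(392,366,.056); print("plate c",pc, "cap c",P(391,415,.105)); ta=P(277,417,.097);tb=P(507,415,.097);print("tabs",ta,tb,(ta+tb)/2,np.linalg.norm(ta-tb),ang(ta-tb)-np.pi/2)
for z in(.065,.0695):
  for p in((578,252),(606,280),(575,303),(551,278)):
    s=P(*p,z)-pc; print(z,p,np.linalg.norm(s[:2])*1e3,ang(P(390,160,.07)-pc)-ang(s))
a=P(366,200,.07);b=P(410,200,.07);print("pointer width",np.linalg.norm(a-b))
```

```text
edge yaw top edge -0.31113248589730724
pointer -0.3285090706029166 cap line -0.32330300889962016 tabs a,b faces -0.35891883571373806
plate c [0.50055491 0.07502794 0.056     ] cap c [0.50060865 0.07488746 0.105     ]
tabs [0.50609384 0.09791483 0.097     ] [0.49097409 0.05299666 0.097     ] [0.49853397 0.07545575 0.097     ] 0.04739460857615288 -0.32469365568962383
0.065 (578, 252) 49.82081782784676 0.9872874008964309
0.065 (606, 280) 52.45953259488052 1.1553139402147452
0.065 (575, 303) 44.21793171288187 1.199691725491527
0.065 (551, 278) 41.77387437522406 1.024953095314217
0.0695 (578, 252) 49.68255213702516 0.9716772718756305
0.0695 (606, 280) 52.147664320185214 1.1388687500562478
0.0695 (575, 303) 43.98507486862941 1.1797916341524624
0.0695 (551, 278) 41.72062355575947 1.0058751079265589
pointer width 0.00953217738277242
```

```bash
python3 -m inch '1 0.2 0.1 -4 0 0 0.9;1 0.2 0.1 -9 0 0 0.9;1 0.2 0.1 -13 0 0 0.9;1 0.2 0.1 -15.4 0 0 0.9;0.68 0.2 0.1 -15.4 0 0 0.9;0.68 0.2 0.1 -15.4 0 0 0.9;0.68 0.2 0.1 -15.4 0 0 0.9;0.68 0.2 0.1 -15.4 0 0 0.9' 15
python3 - <<'E'
from h import *
s=telemetry.get_state();print(s["eef_pos"],s["ee_rot"],s["force"],s["moment"])
E
```

```text
t: 4.95
eef_pos: [0.5008, 0.076, 0.0922]
ee_rot: [-3.141, 0.001, -1.888]
force: [0.8, -0.3, -0.2]
width: 0.0605
[0.50079352 0.07595377 0.09222396] [-3.14056666e+00  9.77921100e-04 -1.88836380e+00] [ 0.84337222 -0.25792979 -0.18263329] [-0.09673309  0.13624952 -0.02920331]
```

```bash
python3 -m inch '0.6 -0.05 -0.1 0 0 0 -0.3;0.55 -0.05 -0.1 0 0 0 -0.3;0.5 -0.05 -0.1 0 0 0 -0.3;0.45 -0.05 -0.1 0 0 0 -0.3;0.4 -0.05 -0.1 0 0 0 -0.3;0.4 -0.05 -0.1 0 0 0 -0.3;0.4 -0.05 -0.1 0 0 0 -0.3;0.4 -0.05 -0.1 0 0 0 -0.3' 15
python3 - <<'E'
from h import *
s=telemetry.get_state();print(s["eef_pos"],s["ee_rot"],s["force"],s["moment"]);x=np.array([np.cos(s["ee_rot"][2]),np.sin(s["ee_rot"][2])]);print("tool x",x,"side force",x@s["force"][:2])
E
```

```text
t: 5.95
eef_pos: [0.5008, 0.0756, 0.0928]
ee_rot: [-3.14, 0.002, -1.893]
force: [-2.0, 4.2, 6.4]
width: 0.0431
[0.5007939  0.07563765 0.09281669] [-3.13969952e+00  2.31389981e-03 -1.89329184e+00] [-2.04793941  4.22768186  6.43340552] [ 1.52493003  0.9981324  -0.01808797]
tool x [-0.31693441 -0.94844746] side force -3.360671638855139
```

Opening is 43 mm, so both tabs are bottomed (44 mm expected), with only a small side force. Next I'll turn clockwise to 36°, which is short of any possible stop.

```bash
python3 -m inch '0.4 0.02 0.05 0 0 0 0;0.4 0.02 0.05 0 0 0 -3;0.4 0.02 0.05 0 0 0 -6;0.4 0.02 0.05 0 0 0 -9;0.4 0.02 0.05 0 0 0 -13;0.4 0.02 0.05 0 0 0 -17;0.4 0.02 0.05 0 0 0 -21;0.4 0.02 0.05 0 0 0 -25;0.4 0.02 0.05 0 0 0 -29;0.4 0.02 0.05 0 0 0 -33;0.4 0.02 0.05 0 0 0 -36;0.4 0.02 0.05 0 0 0 -36'
python3 - <<'E'
from h import *
s=telemetry.get_state();print(s["eef_pos"],s["ee_rot"],s["force"],s["moment"],s["t"],s["width"])
f=grab_frame("wrist"); save(f,"e",(180,80,460,290),2.8)
E
```

```text
t: 7.45
eef_pos: [0.5001, 0.075, 0.0928]
ee_rot: [-3.139, -0.0, -2.522]
force: [-2.7, -2.4, 6.9]
width: 0.0436
[0.50005348 0.07497417 0.09280185] [-3.13929473e+00 -4.46857584e-04 -2.52227873e+00] [-2.66204153 -2.44352129  6.93474476] [-1.31352504  1.33333108  0.10539981] 7.45 0.04357232952255489
```

View pics/e.png

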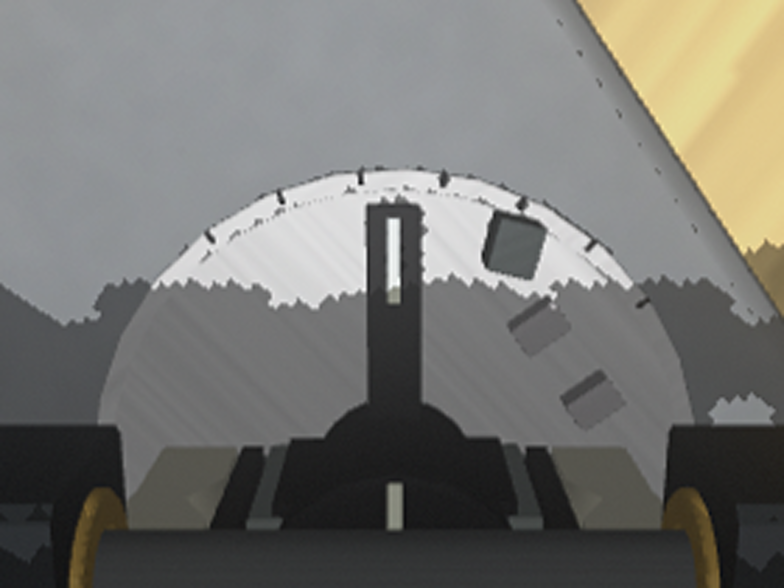

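The knob has turned with the tool. The pointer is straight up at crop column 394 with its right edge at 421. The stop's near face runs from (495,211) to (483,262), and the tabs are held between the pads.

Run:
```python
from h import *
f=grab_frame("wrist");s=telemetry.get_state()
P=lambda u,v,z: ray(f,(180+(u+.5)/2.8-.5,80+(v+.5)/2.8-.5),z)[:2]
c=np.array([.5003,.075]);y=s["ee_rot"][2]+np.pi/2
d=np.array([np.cos(y),np.sin(y)]);n=np.array([d[1],-d[0]])
for p,z in(((394,205),.07),((421,240),.07),((367,240),.07),((495,211),.0695),((483,262),.0695)):
    v=(P(*p,z)-c)*1e3; a,b=v@d,v@n; r=np.hypot(a,b); print(p,a,b,"r",r,"contact ang",np.arctan2(b,a)-np.arcsin(5/r))
```

```text
(394, 205) 49.99409474518602 1.2811913694775894 r 50.01050850287228 contact ang -0.07452505649860898
(421, 240) 44.30166466000157 5.679565036459765 r 44.66424689447487 contact ang 0.015325037721281326
(367, 240) 44.30470994754008 -3.1182685974896382 r 44.41430988523572 contact ang -0.1830819388698643
(495, 211) 48.9561169630418 17.667301097729275 r 52.04646881563489 contact ang 0.2501183336070286
(483, 262) 40.57754451624115 15.909933773924994 r 43.58512488978563 contact ang 0.258695238676535
```

```bash
cat > m.py <<'E'
from h import *
s=telemetry.get_state();print(s["ee_rot"].round(4),s["force"].round(2),"M",s["moment"].round(3),s["width"])
E
python3 -m inch '0.4 0 0 0 0 0 -2.5;0.4 0 0 0 0 0 -5;0.4 0 0 0 0 0 -7.5;0.4 0 0 0 0 0 -9.5;0.4 0 0 0 0 0 -10;0.4 0 0 0 0 0 -10'; python3 m.py
python3 -m inch '0.4 0 0 0 0 0 -0.4;0.4 0 0 0 0 0 -0.8;0.4 0 0 0 0 0 -0.8'; python3 m.py
```

```text
t: 8.3
eef_pos: [0.4998, 0.0747, 0.0928]
ee_rot: [-3.139, -0.001, -2.696]
force: [-3.4, -0.2, 5.2]
width: 0.0433
[-3.1392e+00 -1.1000e-03 -2.6960e+00] [-3.37 -0.17  5.19] M [-0.17   1.125  0.131] 0.043327169207336654
t: 8.68
eef_pos: [0.4998, 0.0747, 0.0929]
ee_rot: [-3.139, -0.001, -2.71]
force: [-2.1, 0.2, 3.9]
width: 0.0434
[-3.1392e+00 -1.1000e-03 -2.7100e+00] [-2.14  0.2   3.95] M [0.086 0.962 0.132] 0.04337900314825826
```

```bash
python3 -m inch '0.4 0 0 0 0 0 -0.4;0.4 0 0 0 0 0 -0.8;0.4 0 0 0 0 0 -0.8' >/dev/null; python3 m.py
python3 -m inch '0.4 0 0 0 0 0 -0.3;0.4 0 0 0 0 0 -0.6;0.4 0 0 0 0 0 -0.6' >/dev/null; python3 m.py
```

```text
[-3.1391e+00 -1.2000e-03 -2.7242e+00] [-1.55  0.97  4.54] M [0.087 0.902 0.108] 0.04330869330410551
[-3.1391e+00 -1.2000e-03 -2.7348e+00] [-0.87  0.84  5.11] M [0.082 0.953 0.132] 0.04334169250555759
```

```bash
python3 -m inch '0.4 0 0 0 0 0 -0.3;0.4 0 0 0 0 0 -0.6;0.4 0 0 0 0 0 -0.6' >/dev/null; python3 m.py
```

```text
[-3.1391e+00 -1.2000e-03 -2.7454e+00] [-1.94 -0.63  5.2 ] M [0.143 1.003 0.139] 0.04374339086225381
```

```bash
python3 -m inch '0.4 0 0 0 0 0 -0.2;0.4 0 0 0 0 0 -0.4;0.4 0 0 0 0 0 -0.4' >/dev/null; python3 m.py
```

```text
[-3.1391e+00 -1.3000e-03 -2.7524e+00] [-1.57  0.5   4.85] M [0.055 1.038 0.163] 0.04339050032431882
```

```bash
python3 -m inch '0.4 0 0 0 0 0 -0.2;0.4 0 0 0 0 0 -0.4;0.4 0 0 0 0 0 -0.4' >/dev/null; python3 m.py
```

```text
[-3.1391e+00 -1.2000e-03 -2.7595e+00] [-2.45 -0.31  4.62] M [0.139 1.003 0.169] 0.04329668609457671
```

```bash
python3 -m inch '0.4 0 0 0 0 0 -0.2;0.4 0 0 0 0 0 -0.4;0.4 0 0 0 0 0 -0.4' >/dev/null; python3 m.py
python3 - <<'E'
from h import *
save(grab_frame("wrist"),"f",(250,130,410,250),5)
E
```

```text
[-3.1391e+00 -1.3000e-03 -2.7666e+00] [-1.46 -0.63  4.78] M [0.122 1.02  0.15 ] 0.043389684348633495
```

View pics/f.png

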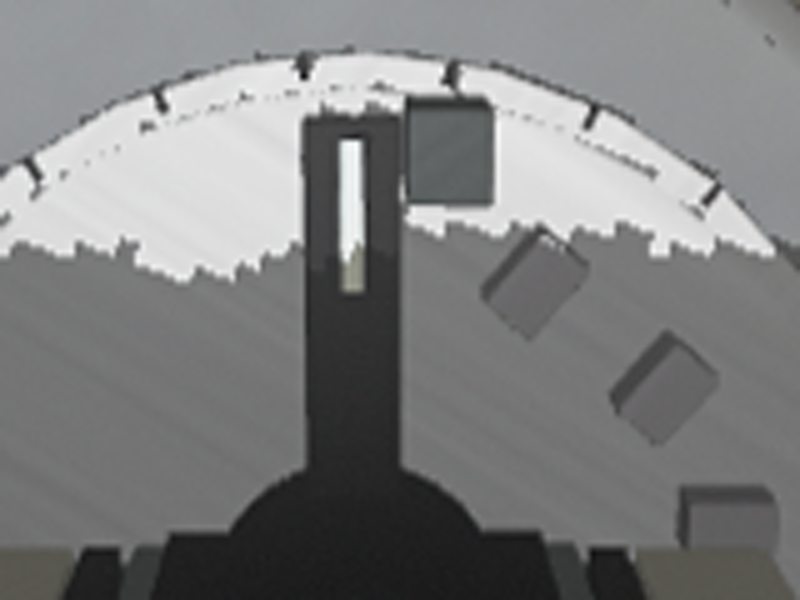

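The pointer's right edge (column 401) is nearly touching the stop's near face (column 405), a gap of about 0.4 mm or roughly 0.01 rad. I'll take two tiny steps to feel it.

```bash
python3 -m inch '0.4 0 0 0 0 0 -0.15;0.4 0 0 0 0 0 -0.3;0.4 0 0 0 0 0 -0.3' >/dev/null; python3 m.py
```

```text
[-3.1391e+00 -1.3000e-03 -2.7718e+00] [-2.78  0.37  4.5 ] M [0.102 1.038 0.149] 0.04324960495333654
```

```bash
python3 -m inch '0.4 0 0 0 0 0 -0.15;0.4 0 0 0 0 0 -0.25;0.4 0 0 0 0 0 -0.25' >/dev/null; python3 m.py
```

```text
[-3.1392e+00 -1.3000e-03 -2.7762e+00] [-3.08  1.42  4.97] M [0.151 1.104 0.178] 0.04328916059068454
```

```bash
python3 -m inch '0.4 0 0 0 0 0 -0.15;0.4 0 0 0 0 0 -0.25;0.4 0 0 0 0 0 -0.25' >/dev/null; python3 m.py
```

```text
[-3.1391e+00 -1.3000e-03 -2.7806e+00] [-1.97  0.51  4.98] M [0.095 1.078 0.191] 0.0433751331209587
```

```bash
python3 -m inch '0.4 0 0 0 0 0 -0.15;0.4 0 0 0 0 0 -0.25;0.4 0 0 0 0 0 -0.25' >/dev/null; python3 m.py
```

```text
[-3.1391e+00 -1.3000e-03 -2.7848e+00] [-1.66  0.52  4.93] M [0.094 1.08  0.24 ] 0.0437604466849143
```

The wrist moment has risen from 0.15 to 0.24 N m, so the pointer is gently on the stop (about 2 N). Releasing.

```bash
python3 -m inch '0.7 0 0 0 0 0 0;0.9 0 0 0 0 0 0;0.9 0 0 0 0 0 0;0.9 0 0 0 0 0 0;0.9 0 0 0 0 0 0;0.9 0 0 0 0 0 0'; python3 m.py
python3 - <<'E'
from h import *
save(grab_frame("wrist"),"g",(220,130,420,280),4)
E
```

```text
t: 13.22
eef_pos: [0.4997, 0.0747, 0.0928]
ee_rot: [-3.139, -0.001, -2.785]
force: [-0.9, 0.2, -0.1]
width: 0.0787
[-3.1391e+00 -1.3000e-03 -2.7849e+00] [-0.87  0.17 -0.12] M [0.051 0.142 0.038] 0.07871954776910797
```

View pics/g.png

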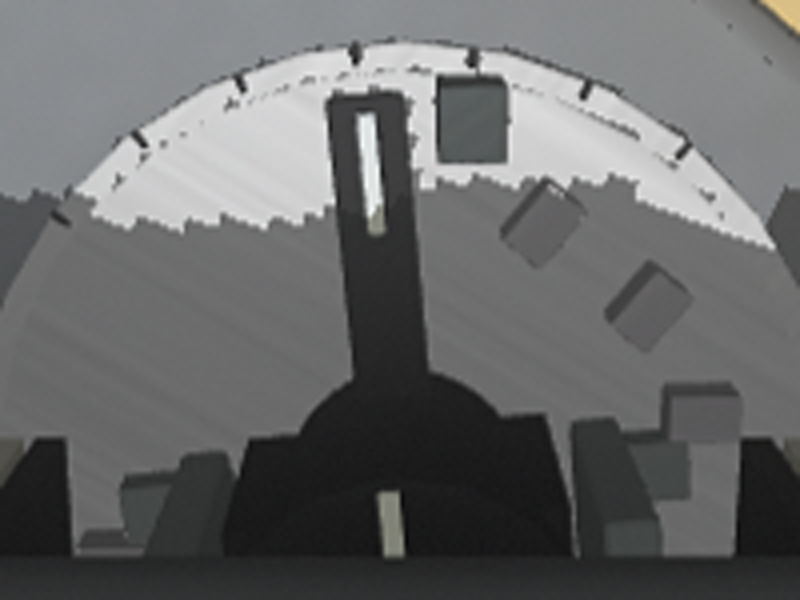

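The knob sprang back only by its play, with the pointer at crop (368,95) and tilted about 4° off the stop. Both tabs are out, with their teeth past the catch blocks at (660,465) and (140,500). I'll lift clear and check.

```bash
python3 -m inch '0.9 0 0 1 0 0 0;0.9 0 0 4 0 0 0;0.9 0 0 9 0 0 0;0.9 0 0 14 0 0 0;0.9 0 0 15 0 0 0;0.9 0 0 15 0 0 0;0.9 0 0 15 0 0 0'
python3 - <<'E'
from h import *
f=grab_frame("wrist");save(f,"i",(220,90,420,240),4)
t=grab_frame("top")
for n in("tin","spool","brush"): print(n,[np.round(d["location"],1) for d in pinpoint("top",n)][:1])
E
```

```text
t: 14.15
eef_pos: [0.4989, 0.0744, 0.2416]
ee_rot: [-3.139, -0.003, -2.785]
force: [-0.1, -0.7, -0.7]
width: 0.0788
tin []
spool [array([404.9, 275.4])]
brush [array([347.8, 225.2])]
```

View pics/i.png

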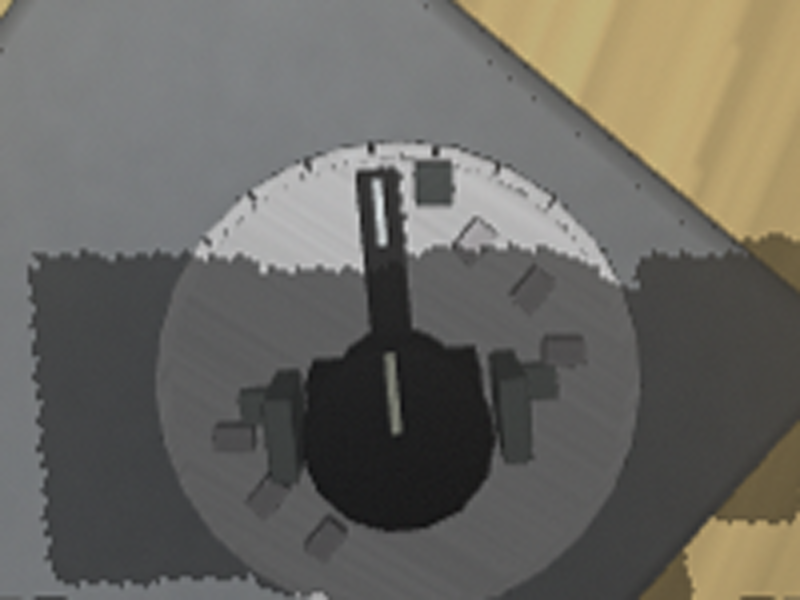

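The pointer at (380,175) is latched just short of the stop at (435,183). Both tabs are out, at (283,430) and (512,410), with their teeth against the catch blocks. Handing in.

```bash
python3 -c "
from station import arm; print(arm.job_done())"
```

```text
the job is handed in; nothing more can be done
None
```

The dial is set and the job is handed in, at about 14 s of the 61 s allowed; no verdict was reported.

- **What I did:** I pinched both tabs in with 15 N (opening 43 mm, where fully in is 44 mm). I then turned the knob about 0.89 rad clockwise until the wrist moment rose from 0.15 to 0.24 N m. That is roughly 2 N on the stop, and I released there.
- **Latch check:** In the last wrist pictures the knob sits about 4° back from the stop, about its stated play. Both tabs are out with their teeth against the catch blocks, and the gripper is about 15 cm above the dial, touching nothing.
- **Loose items:** The spool is within about a pixel of where it started. The final top-view check did not find the tin, and its brush result landed on the dial, so it was a false detection. The camera therefore did not confirm those two, but the arm stayed well clear of both throughout.

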